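Release a locked vial drawer through its release hole

ROBOT

A 6-joint arm with a two-finger parallel gripper is mounted at the origin on a cart in front of the work surface, level with it; the furniture and walls round the work are solid. World frame = base frame: x ahead of the robot, y to its left, z up, the work surface at z = 0. Lengths are in m, angles in degrees, forces in N, time in s.
With the tool pointing down it reaches from about 0.375 to 0.75 m from the base axis. Payload 9 kg.
Tool frame: the origin (TCP) lies where the fingers leave the gripper's body, on its centre line; the fingertips stand 73 mm ahead of it and the grasp point (between the pads) lies 54 mm ahead of it (robot.tip_reach is the distance from the TCP to the fingertips, in m); z points along the fingers, y is the line along which they close (so a half turn about z gives the same grasp; the last joint's range is limited). The gripper opens to 85 mm and grips with 20 to 120 N. Pads are 22 mm wide; open, the fingers measure 114 mm over their backs; the gripper's body (76 mm by 85 mm) begins 54 mm behind the grasp point. The pads swing forward as they close: fully open they stand 13 mm farther back than shut.
Start: joints at [-87.359, 5.964, 5.575, 89.605, 0, 77.527], TCP at [0.156, -0.579, 0.304] pointing down, gripper open.
Joint ranges: [-171.21, 171.21], [-48.23, 106.86], [-62.78, 66.21], [-105.2, 120.99], [-86.42, 89.51], [-180, 180]. Speed limits (degrees/s): [127.2, 127.2, 147.25, 180, 180, 180].

INTERFACE

Orientations are given as [roll, pitch, yaw] about the fixed x, y, z axes, in that order (R = Rz(yaw) Ry(pitch) Rx(roll)).
In Python, from plant import robot gives the robot as it stands. Calls block until the motion is done:
- robot.move_pose(position, orientation): joint-space move of the TCP to a pose.
- robot.line_to(position, vel=0.15, rotation=None, guard=None): straight line of the TCP; rotation=None keeps the orientation; vel is the mean speed in m/s. With guard (N) it stops when the force on the tool has changed by that much, and returns True; else False.
- robot.goto_joints(angles): joint-space move.
- robot.set_gripper(opening): finger opening in m; the grip force is fixed at half the most; returns when the fingers have stopped.
- robot.pause(seconds).
- robot.ik(position, orientation): joint angles nearest the present ones, or None.
- robot.observe(): the state.
- robot.grab_frame(name): name is "scene" or "top" or "wrist"; returns the picture (480x640x3 uint8, blue, green, red); there is no depth.
- robot.get_calibration(name): a dict with "vertical_fov" (degrees; the focal length in pixels is half the picture's height over the tangent of half this angle, whatever the lens; pixels are square), "cx", "cy" (the principal point, pixels), "rvec" (rotation vector, rad) and "tvec" (3), from world to camera coordinates, as OpenCV has them. Camera axes: x right, y down, z forward; pixel columns grow to the right and rows downward; lengths in m; the calibration is good to about 2 mm. A picture is of the moment at which its call begins: read the wrist's pose just before it. get_calibration takes no time and is no camera call; for the wrist camera it gives the pose at the moment of the call.
A pose or a line that the arm cannot do raises robot.IKError and nothing moves.
- robot.job_done(): hands the job in; it is judged then, once.
The state is a dict: "time": time; "q": joint angles; "qvel": joint speeds; "joint_torque": joint torques, N m; "tool_pos": TCP position; "tcp_rot": TCP orientation; "ft_force": force on the tool from outside, world axes, zero at the start; "torque": the same for the moment, N m; "gripper_width": finger opening in m; "gripper_force": force on a finger pad.
Only numpy, scipy, OpenCV 4.12 (cv2) and the standard library are available. Lean on these libraries where they do the work, as an engineer would, in place of code of your own. Each camera call takes 0.05 s, during which the arm holds its last target. There are 200 camera calls.

TASK

The vial drawer of the blue locker is stuck behind its spring latch: take the red-handled steel dowel out of its black holder, put it through the hole in the brass plate on top of the locker and push the back of the latch down until the drawer springs open. Feel for the hole and for the latch and push gently, never with more than about 20 N, for the latch has a hard stop just past the release. Then stand the dowel back in its holder, upright and fully down, leave the drawer open, and leave the bottle, dish and flask where they are.

Things in the scene. Friction and masses are not known exactly. Their poses are not given: they have to be found in the camera images.
- release_point (a point): Nominal middle of the release hole, level with the top of the brass plate (36 x 52 mm, standing 6 mm above the locker's top; 106 mm above the table). x points to the locker's back, y along the drawer front, z up. The plate was clamped by hand: its true hole, 12 mm across, 1 mm chamfer, 6 mm deep, open below, lies up to 4 mm to either side along this y (0 along x).
- drawer (a joint): White-fronted drawer of the locker, opening towards the robot's side (locker's -x): 0 shut, 0.040 m fully open. Held shut by the latch; its own spring drives it fully out as soon as the latch is pushed down 7 mm, and it stays out.
- dowel_handle (a point): Centre of the dowel's red handle, a rounded square bar 20 x 20 mm and 52 mm long (along z); x and y are square to its flat sides, z points up from the tip to the handle. Below the handle is a steel shaft, 10 mm across and 70 mm long; the shaft's tip lies 96 mm below this point. About 90 g.
- dowel_tip (a point): The tip (lower end, centre, edge rounded 1.5 mm) of the dowel's steel shaft; same axes as dowel_handle.
- holder_mouth (a point): Middle of the mouth of the black holder's hole: holder 56 x 56 mm (foot 72 x 72 mm), 45 mm high, fixed to the table; hole 13 mm across, 2 mm chamfer, 35 mm deep, z up. The dowel stands in it loosely, its tip on the hole's floor, and goes back there.
- locker: Blue locker 150 x 160 x 100 mm, fixed; origin under its centre, x to its back. Under the hole is the latch's flat steel pad, 24 x 32 mm, resting 16 to 28 mm below release_point (unmeasured, to be felt). It yields down with 5 N at first, about 8 N after 7 mm, where it frees the drawer; a hard stop follows at 10 mm. It springs back when let go.
- dowel: The whole dowel; origin at its tip.
- bottle_mid (a point): Middle of a small clear glass bottle with blue cap, 47 mm across, 98 mm high: a bystander.
- dish_mid (a point): Middle of a petri dish, 60 mm across, 15 mm high: a bystander.
- flask_mid (a point): Middle of a conical glass flask, 70 mm across, 125 mm high: a bystander.
Not all that is in view belongs to the job. Of the things that look like the dowel, the largest one is meant.

How it is judged (in metres and radians):
On the way, in this order (a step that is already met when the one before it is completed fails the run):
1. The dowel's tip is through the hole in the plate (at least 8 mm below its top) while the drawer is still shut (z of dowel_tip in the frame of release_point below -0.008 m and horizontal distance between dowel_tip and release_point below 0.009 m and value of joint drawer below 0.004 m), for 0.05 s.
2. The drawer has sprung open (over 30 mm) with the dowel's tip still in the hole (z of dowel_tip in the frame of release_point below -0.008 m and horizontal distance between dowel_tip and release_point below 0.009 m and value of joint drawer above 0.03 m), for 0.05 s.
At the end, for the whole second after the job is handed in: The drawer is open by more than 30 mm; the dowel stands upright (within 0.2 rad) in the holder's hole, its tip within 8 mm sideways of the hole's middle and more than 28 mm below its mouth, at rest (value of joint drawer above 0.03 m and horizontal distance between dowel_tip and holder_mouth below 0.008 m and z of dowel_tip in the frame of holder_mouth below -0.028 m and angle between dowel_tip's own z axis and vertical below 0.2 rad and linear speed of dowel below 0.02 m/s); the robot touches nothing.
It fails at once if The dowel presses on the locker, its plate or its latch with more than 20 N (contact force between dowel and locker above 20 N).
It fails at once if Robot fingers or arm press on the locker (over 8 N) (contact force between any of the fingers, the arm and locker above 8 N).
It fails at once if A bystander is moved more than 20 mm or tipped ((distance of bottle_mid from where it was at the start of the episode above 0.02 m or angle between bottle_mid's own z axis and vertical above 0.3 rad) or (distance of dish_mid from where it was at the start of the episode above 0.02 m or angle between dish_mid's own z axis and vertical above 0.3 rad) or (distance of flask_mid from where it was at the start of the episode above 0.02 m or angle between flask_mid's own z axis and vertical above 0.3 rad)).
It also fails if it takes over 64 s, if anything falls off the work surface, if the arm or the gripper's body presses on something with over 40 N, if the wrist force passes 120 N, or if a joint passes its speed limit or range.

## Working session

There is one attempt and no reset: what is moved stays moved. The work goes in short steps, each a Python script; the robot and the scene stay as the last script left them, time stands still between calls to the robot, and variables do not carry over. Pictures are saved under pics/ and viewed, at most 10 in all, crops included, and the job is handed in when it is done.

```bash
mkdir -p pics; ls; python3 - <<'E'
from plant import robot
import cv2,numpy as np
for n in("scene","top"):
    im=robot.grab_frame(n); cv2.imwrite(f"pics/{n}0.png",im)
    c=robot.get_calibration(n); R=cv2.Rodrigues(np.array(c["rvec"],float))[0]
    print(n,c,"cam pos",-R.T@np.array(c["tvec"]).ravel())
c=robot.get_calibration("wrist");print(c)
print(robot.observe())
E
```

```text
pics
scene {'vertical_fov': 46.993139052053905, 'cx': 335.46215988453076, 'cy': 240.14093516002373, 'rvec': array([ 2.0106251 , -1.22023333,  0.56763061]), 'tvec': array([-0.23797186,  0.3403989 ,  0.80079559])} cam pos [-0.23421233 -0.38162385  0.78312414]
top {'vertical_fov': 56.68097723484466, 'cx': 320.8258336217483, 'cy': 240.13297932520285, 'rvec': array([ 2.10550974, -2.12692582,  0.14239416]), 'tvec': array([0.01564653, 0.4944155 , 0.960356  ])} cam pos [ 0.32480535 -0.0241408   1.02999701]
{'vertical_fov': 62.93416276762813, 'cx': 317.5672865762381, 'cy': 239.30215098651445, 'rvec': array([-2.2818815 ,  1.74573341,  0.28505465]), 'tvec': array([-0.59867435, -0.04067067,  0.38089752])}
{'time': 0.1, 'q': array([-8.73591534e+01,  5.99363937e+00,  5.53172751e+00,  8.96041425e+01,
       -4.29768004e-04,  7.75264809e+01]), 'qvel': array([-0.0369097 , -0.00058185,  0.11693705, -0.00016251,  0.03511405,
        0.02685856]), 'joint_torque': array([ 7.40167976e-03, -5.58204889e+01,  5.04720354e+01,  1.30955363e-02,
       -2.40709160e-04, -6.26247171e-06]), 'tool_pos': array([ 0.15644324, -0.57902849,  0.30321799]), 'tcp_rot': array([-1.79935412e+02, -1.38473415e-02,  1.51143582e+01]), 'ft_force': array([-0.22264306, -0.05160833,  0.38723992]), 'torque': array([0.03023432, 0.00872743, 0.02639029]), 'gripper_force': 0.0, 'gripper_width': 0.08558768121734325}
```

View pics/scene0.png

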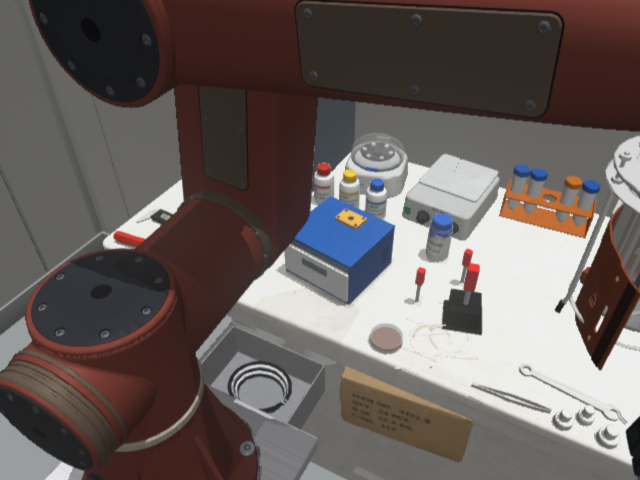

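View pics/top0.png

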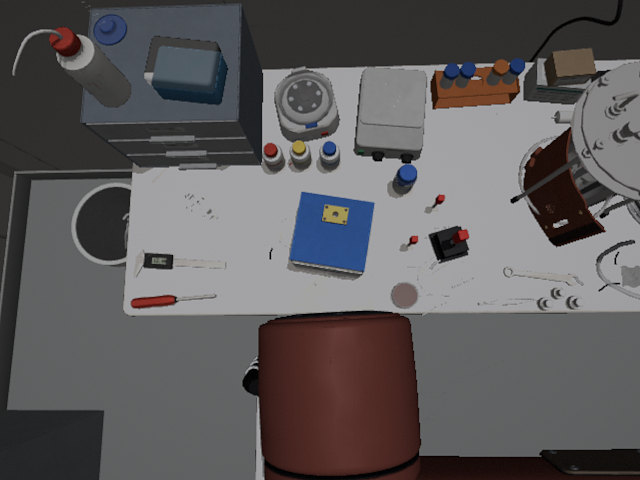

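The scene and top views show the blue locker (top view: plate at 335,214, white front along the lower edge). The black holder is at (449,243) with the big red handle at (462,237). There are two smaller decoys at (413,240) and (440,200), the dish is at (404,295) and the bottle at (405,175). The flask is hidden, probably behind the gripper.

```bash
cat > h.py <<'E'
import cv2,numpy as np
from plant import robot
def grab(n,save=None):
    c=robot.get_calibration(n); im=robot.grab_frame(n)
    if save: cv2.imwrite(f"pics/{save}.png",im)
    return im,c
def cast(px,z,c):
    "pixels -> world points on plane z"
    f=240/np.tan(np.radians(c["vertical_fov"])/2); R=cv2.Rodrigues(np.array(c["rvec"],float))[0]
    o=-R.T@np.array(c["tvec"]).ravel(); px=np.atleast_2d(np.array(px,float))
    d=np.c_[(px[:,0]-c["cx"])/f,(px[:,1]-c["cy"])/f,np.ones(len(px))]@R
    return o+d*((z-o[2])/d[:,2])[:,None]
def proj(P,c):
    f=240/np.tan(np.radians(c["vertical_fov"])/2)
    K=np.array([[f,0,c["cx"]],[0,f,c["cy"]],[0,0,1.]])
    return cv2.projectPoints(np.array(P,float).reshape(-1,3),np.array(c["rvec"],float),np.array(c["tvec"],float),K,None)[0].reshape(-1,2)
def blobs(im,lo,hi,amin=15):
    hsv=cv2.cvtColor(im,cv2.COLOR_BGR2HSV); m=cv2.inRange(hsv,np.array(lo),np.array(hi))
    if lo[0]==0 and hi[0]<=10: m|=cv2.inRange(hsv,np.array([172,lo[1],lo[2]]),np.array([180,hi[1],hi[2]]))
    cs=cv2.findContours(m,cv2.RETR_EXTERNAL,cv2.CHAIN_APPROX_NONE)[0]
    return sorted([k for k in cs if cv2.contourArea(k)>=amin],key=cv2.contourArea,reverse=True)
def rect(k,z,c):
    "world rectangle (centre, sizes, angle) of a contour on plane z"
    w=cast(k.reshape(-1,2),z,c)[:,:2]*1000
    (ct,s,a)=cv2.minAreaRect(w.astype(np.float32)); return np.round(np.array(ct)/1000,4),np.round(s,1),round(a,1)
E
python3 - <<'E'
from h import *
im,c=grab("top")
for nm,lo,hi,z,roi in [("plate",(15,100,100),(35,255,255),.106,(290,190,380,275)),("locker",(100,120,60),(125,255,255),.1,(270,180,390,285)),("holder",(0,0,0),(180,120,60),.045,(420,215,475,265)),("red",(0,140,80),(8,255,255),.132,(395,185,480,265)),("dish",(0,20,60),(20,140,220),.015,(380,275,425,315)),("bottle",(100,120,40),(125,255,255),.098,(385,155,425,200))]:
    m=np.zeros_like(im)+255; x0,y0,x1,y1=roi; m[y0:y1,x0:x1]=im[y0:y1,x0:x1]
    for k in blobs(m,lo,hi)[:3]: print(nm,cv2.contourArea(k),cv2.boundingRect(k),*rect(k,z,c))
E
```

```text
plate 320.0 (322, 205, 26, 20) [ 0.5392 -0.022 ] [50.6 35.4] 79.5
locker 4982.0 (290, 192, 84, 80) [ 0.5048 -0.0149] [158.5 149.7] 80.1
holder 774.0 (429, 226, 39, 37) [ 0.4821 -0.2741] [67.  73.2] 16.1
red 72.5 (458, 230, 11, 10) [ 0.4869 -0.2813] [19.9 18.6] 89.2
red 24.0 (412, 236, 6, 6) [ 0.48   -0.1832] [10.1 10.6] 87.6
red 24.0 (438, 195, 6, 6) [ 0.5651 -0.2401] [10.2 10.9] 87.1
dish 409.5 (393, 284, 24, 23) [ 0.3715 -0.1761] [51.8 49.3] 89.4
bottle 287.5 (397, 165, 20, 21) [ 0.6257 -0.178 ] [41.1 45.1] 88.9
```

```bash
cat >> h.py <<'E'
from scipy.spatial.transform import Rotation as Ro
def campose():
    s=robot.observe(); c=robot.get_calibration("wrist"); R=cv2.Rodrigues(np.array(c["rvec"],float))[0]
    T=Ro.from_euler("xyz",s["tcp_rot"],degrees=True).as_matrix()
    return T.T@(-R.T@np.array(c["tvec"]).ravel()-s["tool_pos"]), T.T@R.T[:,2]
E
python3 - <<'E'
from h import *
o,d=campose(); print("cam in tcp",o,d)
# put optical axis through the target at height zt
T=Ro.from_euler("xyz",[180,0,0],degrees=True).as_matrix()
def view(x,y,zt,ztcp):
    a,b=T@o,T@d; s=(zt-ztcp-a[2])/b[2]; return [x-a[0]-s*b[0],y-a[1]-s*b[1],ztcp]
p=view(.482,-.275,.08,.33); print(p)
robot.move_pose(p,[180,0,0]); im,c=grab("wrist","w1"); grab("top","t1")
p=view(.539,-.022,.106,.33); print(p)
robot.move_pose(p,[180,0,0]); im,c=grab("wrist","w2")
print(robot.observe()["time"])
a=cv2.imread("pics/w1.png");b=cv2.imread("pics/w2.png");t=cv2.imread("pics/t1.png")
cv2.imwrite("pics/cmp.png",np.vstack([np.hstack([cv2.resize(a,(400,300)),cv2.resize(b,(400,300))]),np.hstack([cv2.resize(t,(400,300)),b[140:440,120:520]])]))
E
```

```text
cam in tcp [ 0.08228848 -0.00071583 -0.07016983] [-3.16650755e-01  1.03317556e-04  9.48542191e-01]
[np.float64(0.5065934502965342), np.float64(-0.27568095899994194), 0.33]
[np.float64(0.5549139000398945), np.float64(-0.022683790984101282), 0.33]
3.0083
```

View pics/cmp.png

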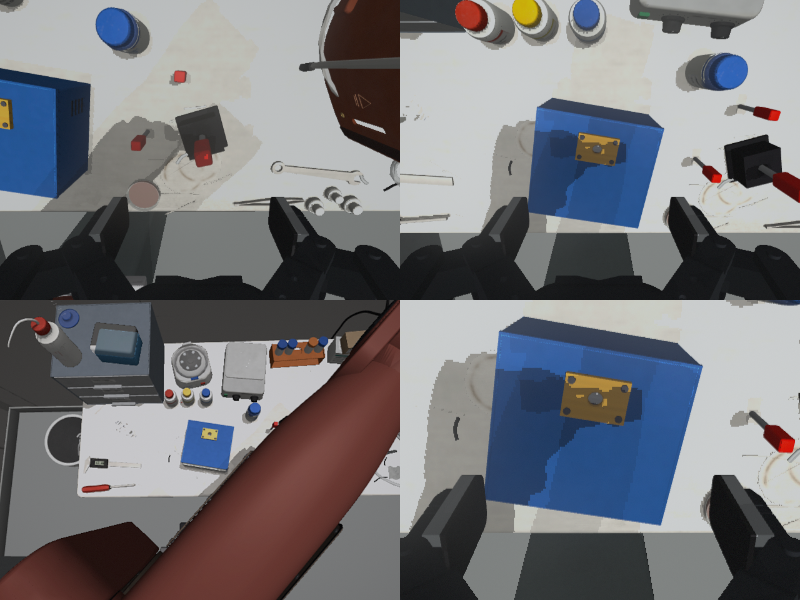

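The composite shows the wrist views. In w2 the plate hole is a grey spot inside the yellow plate at about (315,237). In w1 the holder with the red handle is at about (320,210), full scale. A brown fixture at the far right (y < -0.45) has to be avoided. Next I measure the hole and take a zoom on the holder.

```bash
python3 - <<'E'
from h import *
# wrist calibration for both stored views from the recorded poses: redo view 2 now (robot is there), view 1 by moving back closer
im,c=grab("wrist")
m=np.zeros_like(im); m[150:300,220:420]=im[150:300,220:420]
k=blobs(m,(12,80,60),(35,255,255))[0]; print("plate",*rect(k,.106,c))
hull=np.zeros(im.shape[:2],np.uint8); cv2.fillPoly(hull,[cv2.convexHull(k)],255)
hsv=cv2.cvtColor(im,cv2.COLOR_BGR2HSV); non=hull&~cv2.inRange(hsv,(12,80,60),(35,255,255))
for q in sorted(cv2.findContours(cv2.erode(hull,np.ones((3,3)))&non,cv2.RETR_EXTERNAL,cv2.CHAIN_APPROX_NONE)[0],key=cv2.contourArea)[::-1][:6]:
    print(cv2.contourArea(q),cv2.boundingRect(q),*rect(q,.106,c))
l=blobs(im,(100,120,40),(125,255,255))[0]
cr1=cv2.resize(im[195:280,265:375],(400,309),interpolation=cv2.INTER_CUBIC)
robot.move_pose([.4866+.0,-.28,.30],[180,0,0])
im,c=grab("wrist","w3"); np.save("w3.npy",c,allow_pickle=True); print(robot.observe()["tool_pos"],proj([[.482,-.274,.045],[.487,-.281,.132]],c))
m=im.copy(); 
for k in blobs(im,(0,140,60),(8,255,255),100)[:4]: print("red",cv2.contourArea(k),cv2.boundingRect(k),*rect(k,.132,c))
u=proj([[.482,-.276,.06]],c)[0].astype(int); x0,y0=max(u[0]-100,0),max(u[1]-75,0); print(x0,y0)
cr=cv2.resize(im[y0:y0+150,x0:x0+200],(800,600),interpolation=cv2.INTER_CUBIC); cr[:155,:200]=cv2.resize(cr1,(200,155)); cv2.imwrite("pics/hold.png",cr)
E
```

```text
plate [ 0.5392 -0.0209] [51.8 37.1] 80.2
129.0 (308, 232, 15, 13) [ 0.5399 -0.0212] [11.1 10. ] 89.9
38.0 (287, 216, 8, 8) [ 0.5551 -0.0022] [5.4 5.7] 88.9
37.5 (340, 225, 8, 8) [ 0.5477 -0.0435] [5.5 5.7] 90.0
33.0 (334, 256, 8, 7) [ 0.5221 -0.0392] [5.5 5.3] 43.6
32.5 (283, 248, 7, 7) [0.529 0.002] [4.8 5.2] 88.6
[ 0.48714064 -0.27905109  0.3003307 ] [[312.40895692 215.42479489]
 [321.50525395 242.90382149]]
red 727.0 (305, 223, 33, 34) [ 0.4887 -0.2809] [19.6 19.4] 13.0
red 329.0 (270, 85, 19, 21) [ 0.5763 -0.2564] [10.3 10.7] 87.9
red 218.0 (194, 213, 17, 16) [ 0.5018 -0.2053] [ 9.8 10.4] 0.1
214 145
```

View pics/hold.png

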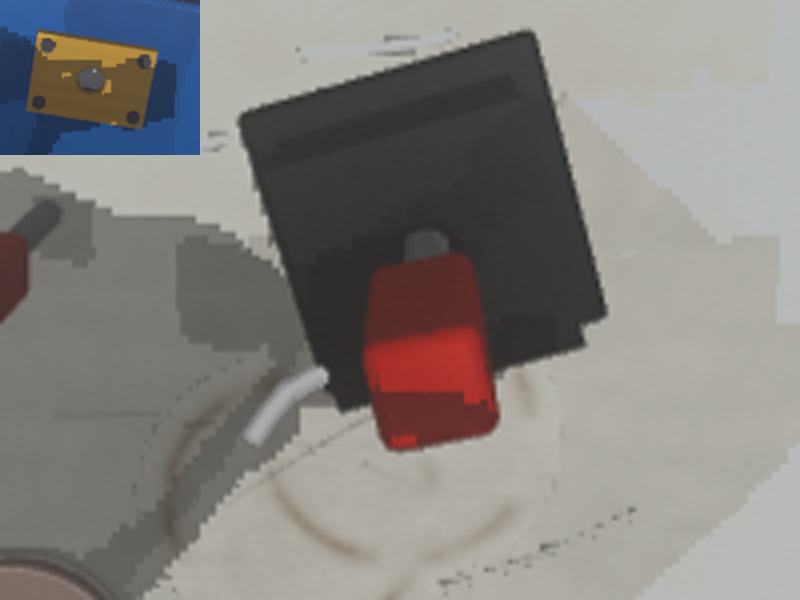

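The crop shows the handle's top face at crop corners (365,345), (478,325), (498,425), (388,450). The shaft enters the holder near (428,243), and the block's front top corners are at (340,410) and (585,345). The inset shows the hole near the plate's middle.

```bash
python3 - <<'E'
from h import *
c=np.load("w3.npy",allow_pickle=True).item()
def cr(p): return np.array(p,float)/4+[214-.375,145-.375]
t=cast(cr([(365,345),(478,325),(498,425),(388,450)]),.132,c)[:,:2]
print("handle top",t.mean(0).round(4),[round(float(np.linalg.norm(t[i]-t[i-1]))*1000,1) for i in range(4)],np.degrees(np.arctan2(*(t[0]-t[1])[::-1])),np.degrees(np.arctan2(*(t[3]-t[2])[::-1])))
b=cast(cr([(340,410),(585,345)]),.045,c)[:,:2]; print("block front",b.round(4),np.linalg.norm(b[0]-b[1]),np.degrees(np.arctan2(*(b[0]-b[1])[::-1])))
e=(b[0]-b[1])/np.linalg.norm(b[0]-b[1]); n=np.array([e[1],-e[0]]); print("mouth from block",b.mean(0)+n*.028)
f=cast(cr([(240,115),(532,32),(606,316)]),.0,c)[:,:2]; print("foot",f.round(4),np.linalg.norm(f[0]-f[1]),np.linalg.norm(f[2]-f[1]),(f[0]+f[2])/2)
print("shaft at mouth",cast(cr([(428,240)]),.045,c))
E
```

```text
handle top [ 0.4881 -0.2811] [18.2, 18.2, 17.2, 18.3] 100.53649216001365 103.71779745422451
block front [[ 0.4531 -0.2618]
 [ 0.4682 -0.3152]] 0.0554893378444539 105.72198960513506
mouth from block [ 0.48761404 -0.28088604]
foot [[ 0.5109 -0.2369]
 [ 0.5302 -0.3053]
 [ 0.4617 -0.3251]] 0.0710305712822354 0.07129065695434982 [ 0.48630505 -0.28103991]
shaft at mouth [[ 0.49148863 -0.28101243  0.045     ]]
```

```bash
python3 - <<'E'
from h import *
s=lambda:(lambda o:print(round(o["time"],2),o["tool_pos"].round(4),o["tcp_rot"].round(2),o["ft_force"].round(2),round(o["gripper_width"],4),o["gripper_force"]))(robot.observe())
o=[180,0,13]; x,y=.488,-.281
robot.set_gripper(.05)
robot.move_pose([x,y,.26],o); s()
print(robot.line_to([x,y,.163],vel=.1,guard=6)); s()
robot.set_gripper(.0); s(); robot.pause(.2); s()
g=robot.observe()["tool_pos"]; np.save("grasp.npy",g)
print(robot.line_to([g[0],g[1],.31],vel=.1)); s()
im,c=grab("wrist","w4"); print(proj([[g[0],g[1],.31-.153]],c))
# tip above the plate, 14 mm clear
robot.line_to([.5399,-.0212,.106+.014+.153],vel=.15); s()
im,c=grab("wrist","w5"); P=robot.observe()["tool_pos"]
print(P,proj([[P[0],P[1],P[2]-.153],[.5399,-.0212,.106]],c))
u=proj([[.5399,-.0212,.11]],c)[0].astype(int)
a=cv2.resize(im[u[1]-75:u[1]+75,u[0]-50:u[0]+50],(400,600),interpolation=cv2.INTER_CUBIC); im4=cv2.imread("pics/w4.png")
u4=u; b=cv2.resize(im4[u[1]-75:u[1]+75,u[0]-50:u[0]+50],(400,600),interpolation=cv2.INTER_CUBIC)
print(u); cv2.imwrite("pics/tip.png",np.hstack([a,b]))
E
```

```text
4.92 [ 0.4876 -0.2806  0.2595] [-1.799e+02  7.000e-02  1.277e+01] [-0.29  0.07  0.52] 0.0501 0.0
False
6.04 [ 0.4883 -0.2813  0.1638] [ 1.7994e+02 -4.0000e-02  1.2990e+01] [ 0.33 -0.75  0.84] 0.0499 0.0
6.42 [ 0.4882 -0.2812  0.1637] [ 1.7995e+02 -3.0000e-02  1.3000e+01] [-0.1   0.63  4.71] 0.0194 58.40607941150665
6.62 [ 0.4883 -0.2812  0.1637] [ 1.7995e+02 -3.0000e-02  1.3000e+01] [0.2  0.14 5.56] 0.0195 58.42544138431549
False
8.23 [ 0.4881 -0.2811  0.3092] [-1.7995e+02  4.0000e-02  1.3000e+01] [ 0.68 -0.12 -0.75] 0.0194 58.46759855747223
[[319.35826654 251.53959838]]
10.22 [ 0.5399 -0.0218  0.2731] [179.99  -0.    12.95] [-0.7  -0.13  0.1 ] 0.0195 58.47224235534668
[ 0.53990573 -0.02176507  0.2730936 ] [[318.78031374 251.47750216]
 [317.85532465 243.68072446]]
[317 245]
```

View pics/tip.png

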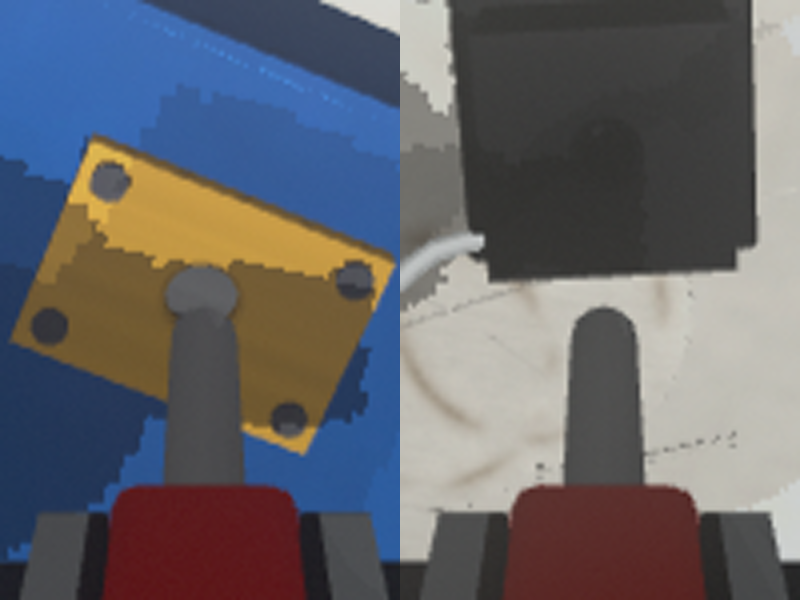

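The view shows the shaft tip at crop (205,~337), slightly towards the robot from where I predicted. The hole is at crop (201,293), which agrees with my measurement. I shift about 1.4 mm in x and feel my way down.

```bash
cat >> h.py <<'E'
def st(t=""):
    o=robot.observe(); print(t,round(o["time"],2),o["tool_pos"].round(4),o["ft_force"].round(2),round(o["gripper_width"],4)); return o
E
python3 - <<'E'
from h import *
x,y=.5413,-.0215
robot.line_to([x,y,.268],vel=.05); robot.pause(.3); st("above")
hit=robot.line_to([x,y,.247],vel=.02,guard=3.5); o=st(hit)
if hit:
    robot.line_to([x,y,o["tool_pos"][2]+.001],vel=.02); st("back")
E
```

```text
above 10.82 [ 0.5413 -0.0215  0.2681] [-0.84  0.05 -0.5 ] 0.0191
False 12.02 [ 0.5412 -0.0215  0.247 ] [-0.86  1.3  -1.05] 0.0193
```

```bash
python3 - <<'E'
from h import *
x,y=.5413,-.0215
hit=robot.line_to([x,y,.228],vel=.015,guard=3); o=st(hit); z=o["tool_pos"][2]; f0=o["ft_force"][2]
if hit:
    for d in (.003,.005,.006,.007,.0075,.008):
        h=robot.line_to([x,y,z-d],vel=.01,guard=8); o=st((d,h)); robot.pause(.05)
        if h or o["ft_force"][2]>13: break
    robot.pause(.3); st("end"); im,c=grab("top","t6"); im2,_=grab("scene","s6")
    cv2.imwrite("pics/dr.png",np.hstack([cv2.resize(im[150:310,240:400],(400,400)),cv2.resize(im2[170:330,240:400],(400,400))]))
E
```

```text
True 12.87 [ 0.5411 -0.0215  0.2336] [ 0.86 -0.94  0.81] 0.0193
(0.003, False) 13.29 [ 0.5414 -0.0215  0.2311] [-1.43 -0.18  4.95] 0.0192
(0.005, False) 13.69 [ 0.5414 -0.0216  0.2292] [-1.2   0.88  5.62] 0.0193
(0.006, False) 13.99 [ 0.5415 -0.0215  0.2283] [-1.95 -0.66  6.99] 0.0194
(0.007, False) 14.29 [ 0.5415 -0.0215  0.2272] [-1.04  0.24  7.  ] 0.0192
(0.0075, False) 14.59 [ 0.5415 -0.0215  0.2268] [-0.59 -0.12  7.13] 0.0195
(0.008, False) 14.89 [ 0.5415 -0.0215  0.2264] [-1.41  0.17  7.34] 0.0195
end 15.24 [ 0.5415 -0.0215  0.2264] [-1.77  0.61  6.73] 0.0198
```

View pics/dr.png

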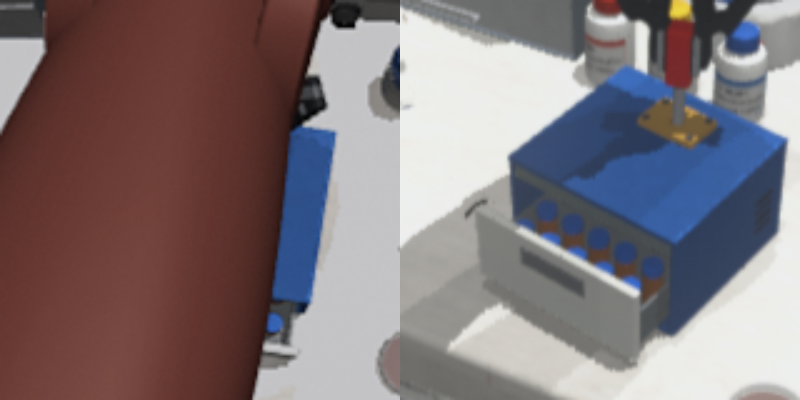

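The drawer stands open with the vials showing and the dowel still in the hole. I now withdraw and return to the recorded grasp pose.

```bash
python3 - <<'E'
from h import *
g=np.load("grasp.npy")
robot.line_to([.5413,-.0215,.31],vel=.08)
robot.line_to([g[0],g[1],.31],vel=.15); robot.pause(.2)
robot.line_to([g[0],g[1],.205],vel=.1); robot.pause(.3); st("over")
h=robot.line_to([g[0],g[1],.170],vel=.025,guard=5); o=st(h)
if not h:
    h=robot.line_to([g[0],g[1],.162],vel=.015,guard=3); st(h)
grab("wrist","w7")
E
```

```text
over 20.17 [ 0.4883 -0.2813  0.2053] [ 0.3  -1.05 -1.66] 0.0191
False 21.72 [ 0.4884 -0.2813  0.1702] [-0.09  0.07  0.07] 0.019
True 22.17 [ 0.4883 -0.2812  0.1637] [-0.35 -0.31  4.27] 0.0193
```

```bash
python3 - <<'E'
from h import *
g=np.load("grasp.npy")
robot.set_gripper(.05); st("open"); robot.pause(.3)
robot.line_to([g[0],g[1],.30],vel=.1); robot.pause(.4); st()
im,c=grab("wrist","w8"); im2,_=grab("scene","s8")
for k in blobs(im,(0,140,60),(8,255,255),100)[:1]: print("red",cv2.contourArea(k),cv2.boundingRect(k),*rect(k,.132,c))
cv2.imwrite("pics/end.png",np.hstack([cv2.resize(im[140:300,220:420],(400,320)),cv2.resize(im2[180:340,300:500],(400,320))]))
E
```

```text
open 22.62 [ 0.4878 -0.2809  0.1627] [ 0.08 -0.79 -0.58] 0.0498
 24.83 [ 0.4882 -0.2812  0.2999] [ 0.13  0.   -0.02] 0.0503
red 630.0 (304, 229, 30, 28) [ 0.4882 -0.2806] [18.3 18.5] 12.4
```

View pics/end.png

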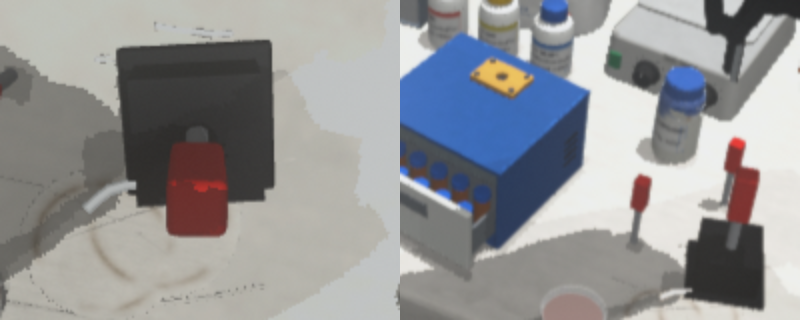

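The dowel stands upright and fully down in the holder: its handle is at (0.4882, -0.2806), as before. The drawer is open, and the bottle and dish haven't moved.

```bash
python3 -c "
from plant import robot
print(robot.job_done())"
```

```text
the job is handed in; nothing more can be done
None
```

The job is handed in: the latch released at about 7 N and the drawer sprang open, and the dowel is back in its holder, upright and fully down; the bottle and dish look untouched, while the flask never showed in any picture, so I could not check it.

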